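Gather the pots in the marked corner of the carry caddy

TASK

Pick up the blue carry caddy by its white handle and carry it over the middle of the black counting mat. Tip it so that all five loose pots slide into its green corner, onto the green square, and finish while still holding it there, up off the counter and steady, clearly tilted (some 20 to 35 degrees). Keep the pots in the caddy and leave the other things on the counter where they are.

Things in the scene. Friction and masses are not known exactly. Their poses are not given: they have to be found in the camera images.
- caddy: Blue open plastic carry caddy, loose, 0.24 to 0.4 kg, turned any way round on the counter. Outside 228 (its x) by 178 mm (its y), rim 45 mm high; inside 220 by 170, walls and floor 4 mm. Origin at the centre of its underside, z up. Green corner at +x, +y: green rim strips and a green floor square, 80 by 80 mm (x 30 to 110, y 5 to 85 mm).
- caddy_handle (a point): Centre of the caddy's white handle bar, 98 mm above the caddy's underside, straight above its centre; axes as the caddy's. The bar runs along the caddy's x, 240 mm long, 16 mm thick (along y) and 24 mm high (z 86 to 110 mm); it is carried by an upright 44 mm wide at each end wall, with open space beneath it.
- caddy_corner (a point): The caddy's inner floor corner at the green square: at x 110, y 85, z 4 mm in the caddy's frame; axes as the caddy's. The floor is slippery: pots start to slide at a tilt of about 10 degrees and run right into this corner when the caddy sinks evenly towards both its walls (+x and +y), 20 degrees or more in all; rocking it a little frees one that hangs back.
- pot1_mid (a point): Centre of one of five like loose pots in the caddy: white flat round pot with orange lid, 22 mm across, 14 mm high, 12 g, standing upright on the caddy's floor. Nothing to grasp.
- pot2_mid (a point): Centre of one of five like loose pots in the caddy: white flat round pot with orange lid, 22 mm across, 14 mm high, 12 g, standing upright on the caddy's floor. Nothing to grasp.
- pot3_mid (a point): Centre of one of five like loose pots in the caddy: white flat round pot with orange lid, 22 mm across, 14 mm high, 12 g, standing upright on the caddy's floor. Nothing to grasp.
- pot4_mid (a point): Centre of one of five like loose pots in the caddy: white flat round pot with orange lid, 22 mm across, 14 mm high, 12 g, standing upright on the caddy's floor. Nothing to grasp.
- pot5_mid (a point): Centre of one of five like loose pots in the caddy: white flat round pot with orange lid, 22 mm across, 14 mm high, 12 g, standing upright on the caddy's floor. Nothing to grasp.
- mat_mid (a point): Centre of the top of the fixed black square counting mat with a grey line, 240 by 240 mm, 3 mm thick, on the counter, left or right of the middle.
- amber_bottle: Bystander: amber bottle, 48 mm across, 110 mm high, standing between the caddy's and the mat's places. Origin under its centre.
- tablet_jar: Bystander: white jar with blue lid, 60 mm across, 85 mm high. Origin under its centre.
- pen_mug: Bystander: white mug with pens, 80 mm across, 95 mm high, pens up to 150 mm. Origin under its centre.
- tape_dispenser: Bystander: black tape dispenser, 60 by 130 mm, 95 mm high. Origin under its centre.
- stapler: Bystander: red stapler, 35 by 150 mm, 50 mm high. Origin under its centre.
- phone: Bystander: black cordless phone lying down, 150 by 50 mm, 28 mm high. Origin under its centre.

How it is judged:
On the way:
1. the caddy is held in the fingers, lifted clear of the counter (contact force between the fingers and caddy above 2 N and height (world z) of caddy_corner above 0.03 m), for 0.2 s.
At the end, for the whole second after the job is handed in: Held in the fingers (over 2 N), green corner over 30 mm above the counter, tilted 15.5 to 46 degrees, steady (under 0.04 m/s), the centre of its underside within 100 mm of the mat's centre seen from above, every pot's centre on the green square (1 mm grace) (all of step 1 and angle between caddy's own z axis and vertical between 0.27 and 0.8 rad and linear speed of caddy below 0.04 m/s and horizontal distance between caddy and mat_mid below 0.1 m and x of pot1_mid in the frame of caddy between 0.029 and 0.113 m and y of pot1_mid in the frame of caddy between 0.004 and 0.088 m and z of pot1_mid in the frame of caddy between 0 and 0.04 m and x of pot2_mid in the frame of caddy between 0.029 and 0.113 m and y of pot2_mid in the frame of caddy between 0.004 and 0.088 m and z of pot2_mid in the frame of caddy between 0 and 0.04 m and x of pot3_mid in the frame of caddy between 0.029 and 0.113 m and y of pot3_mid in the frame of caddy between 0.004 and 0.088 m and z of pot3_mid in the frame of caddy between 0 and 0.04 m and x of pot4_mid in the frame of caddy between 0.029 and 0.113 m and y of pot4_mid in the frame of caddy between 0.004 and 0.088 m and z of pot4_mid in the frame of caddy between 0 and 0.04 m and x of pot5_mid in the frame of caddy between 0.029 and 0.113 m and y of pot5_mid in the frame of caddy between 0.004 and 0.088 m and z of pot5_mid in the frame of caddy between 0 and 0.04 m); the arm keeps its last pose, push and grip.
It fails at once if a bystander is moved by more than 30 mm or tipped over (distance of any of amber_bottle, tablet_jar, pen_mug, tape_dispenser, stapler, phone from where it was at the start of the episode above 0.03 m or angle between any of amber_bottle, tablet_jar, pen_mug, tape_dispenser, stapler, phone's own z axis and vertical above 0.5 rad).
It also fails if it takes over 51 s, if anything falls off the work surface, if the arm or the gripper's body presses on something with over 40 N, if the wrist force passes 120 N, or if a joint passes its speed limit or range.

ROBOT

A 7-joint arm with a two-finger parallel gripper is mounted at the origin on the work surface. World frame = base frame: x ahead of the robot, y to its left, z up, the work surface at z = 0. Lengths are in m, angles in rad, forces in N, time in s.
With the tool pointing down it reaches from about 0.425 to 0.925 m from the base axis. Payload 6.8 kg.
Tool frame: the origin (TCP) lies at the very end of the fingers, on their centre line; the grasp point (between the pads) lies 19 mm behind it; z points along the fingers, y is the line along which they close (so a half turn about z gives the same grasp; the last joint's range is limited). The gripper opens to 85 mm and grips with 20 to 120 N. Pads are 22 mm wide; open, the fingers measure 114 mm over their backs; the gripper's body (76 mm by 85 mm) begins 54 mm behind the grasp point. The pads swing forward as they close: fully open they stand 13 mm farther back than shut.
Start: joints at [-1.214, 0.477, 0.022, 1.555, -0.011, 1.109, -0.083], TCP at [0.303, 0.603, 0.231] pointing down, gripper open.
Joint ranges: [-2.96, 2.96], [-0.34, 2.1], [-1.41, 1.46], [0.24, 2.44], [-1.37, 4.51], [0.17, 1.92], [-2.96, 2.96]. Speed limits (rad/s): [2.39, 2.39, 3.14, 3.14, 3.14, 3.14, 3.14].

INTERFACE

Orientations are given as a rotation vector (axis times angle).
In Python, from bench import get_obs, viewer, r gives the robot as it stands. The module is installed in compiled form; this text tells all that it offers.
- The arm moves only by the tool play_rows, never from a script. Its argument "commands" is a list that holds one entry, the list of rows, each a list of 5 numbers: the gripper's target within -1 to 1 (shut at 1, half-way at 0, fully open at -1), then the shift along the tool's x, y, z scaled (see below), then the turn about the tool's z scaled (see below). A call has 1 to 12 rows; each row is the pose to reach, as a shift and turn from the pose commanded when the call began, along the tool's axes at that moment; what a row does not reach only later rows make up. The controller multiplies each number of a shift by 0.2 m and each number of a turn by pi/2 rad. A row lasts 1/12 s, in which the tool goes at most 41.7 mm and 7.16 degrees, less where a joint would pass 70% of its speed; a pose out of reach is approached as far as the arm can. A call with a number of a shift or a turn outside -1 to 1 is refused whole. A call with a gripper value outside its range is refused whole. The fingers move at their own pace and stop on an object; "grip_force" is the grip in N (left out, the last holds). Time passes only in rows, so rows that repeat a pose let the fingers close. It gives the time, the measured TCP pose, the force, the opening and the grip force at its end, in the units of the state.
- get_obs(): the state, without advancing time (a new reading comes with each control period).
- viewer.grab_frame(name): name is "scene" or "top" or "wrist"; returns a dict with "pixels" (420x560x3 uint8, red, green, blue), "fovy" (degrees; the focal length in pixels is half the picture's height over the tangent of half this angle, whatever the lens; pixels are square), "cx", "cy" (the principal point, pixels), "world_to_cam" (4x4, takes a point from world to camera coordinates); the wrist camera has in their place "hand_eye" (4x4, takes a point from camera to tool coordinates, whose origin is the TCP and whose axes are the flange's). Camera axes: x right, y up, looking along -z (the intrinsics and any distortion apply to the point x, -y, -z); pixel columns grow to the right and rows downward; lengths in m; the calibration is good to about 2 mm. A picture is of the moment at which its call begins: read the wrist's pose just before it. There is no depth.
- r.hand_in(): hands the job in; it is judged then, once.
Trained networks look in a picture, given as the dict that the camera call returned (one of the last four; its "shot" number tells which), for a name from the list of things; names that differ only in an ending like _2 or _b are one class to them, and where a whole thing is asked for, a point or a joint stands for the part that bears it (a point fixed in the world has none). Each returns a list of dicts, best first, with "score" (0 to 1); they miss things now and then, are a little off and sometimes report something else, mostly with a low value. They report only what shows in the picture. A call takes as long as a camera call.
- viewer.trace(picture, thing): "pixels" (420x560 bool, what is visible of it) and "rect" ([left, top, right, bottom] in pixels, round what is visible of it).
The state is a dict: "clock": time; "joints": joint angles; "qvel": joint speeds; "tau": joint torques, N m; "tcp_pos": TCP position; "orientation": TCP orientation; "contact_force": force on the tool from outside, world axes, zero at the start; "moment": the same for the moment, N m; "grip_width": finger opening in m; "gripper_force": force on a finger pad.
Only numpy, scipy, OpenCV 4.12 (cv2) and the standard library are available. Lean on these libraries where they do the work, as an engineer would, in place of code of your own. Each camera call takes 0.05 s, during which the arm holds its last target. There are 200 camera calls.

## Working session

There is one attempt and no reset: what is moved stays moved. The work goes in short steps, Python scripts to look and compute and a tool call to move; the robot and the scene stay as the last step left them, time stands still between calls to the robot, and variables do not carry over. Pictures are saved under pics/ and viewed, at most 10 in all, crops included, and the job is handed in when it is done.

Besides the shell and the picture viewer there is one more tool, called after "Emit:" by a JSON object that holds its "fn" and its "kwargs", one argument or row to a line. play_rows: Moves the arm, as the interface text tells. Shifts and turns lie within -1 to 1; 1 stands for 0.2 m of shift or pi/2 rad of turn. Its arguments: {"type":"object","properties":{"commands":{"type":"array","items":{"type":"array","items":{"type":"array","items":{"type":"number","minimum":-1,"maximum":1}}}},"grip_force":{"type":"number"}},"required":["commands"]}

```bash
mkdir -p pics; cat > h.py <<'E'
import numpy as np,cv2
from bench import get_obs, viewer, r
from scipy.spatial.transform import Rotation as R
def ray(p,u,v):
    H=p["pixels"].shape[0]; f=H/2/np.tan(np.radians(p["fovy"])/2)
    M=np.linalg.inv(p["world_to_cam"]); d=M[:3,:3]@np.array([(u-p["cx"])/f,-(v-p["cy"])/f,-1]); return M[:3,3],d
def at_z(p,u,v,z):
    o,d=ray(p,u,v); return (o+d*(z-o[2])/d[2])
def save(p,n): cv2.imwrite(f"pics/{n}.png",p["pixels"][:,:,::-1])
E
python3 - <<'E'
from h import *
p=viewer.grab_frame("top"); save(p,"top1"); s=viewer.grab_frame("scene"); save(s,"scene1")
print({k:p[k] for k in p if k!="pixels"})
for n,z in [("caddy",.045),("mat_mid",.003),("amber_bottle",.055),("tablet_jar",.04),("pen_mug",.05),("tape_dispenser",.05),("stapler",.02),("phone",.014),("pot1_mid",.015)]:
    for t in viewer.trace(p,n)[:5 if n[:3]=="pot" else 1]:
        ys,xs=np.nonzero(t["pixels"]); print(n,round(t["score"],2),np.round(t["rect"]),at_z(p,xs.mean(),ys.mean(),z).round(3))
o=get_obs(); print(o)
E
```

```text
{'fovy': 50.136439251168746, 'cx': 276.13691658226907, 'cy': 210.4139430611874, 'world_to_cam': array([[ 3.88051411e-02, -9.99246480e-01,  7.95175447e-04,
        -1.44639584e-02],
       [ 9.76284795e-01,  3.80830288e-02,  2.13114247e-01,
        -5.84974219e-01],
       [-2.12983944e-01, -7.49361073e-03,  9.77026963e-01,
        -1.19993941e+00],
       [ 0.00000000e+00,  0.00000000e+00,  0.00000000e+00,
         1.00000000e+00]]), 'shot': 1}
caddy 0.74 [327. 190. 430. 288.] [ 0.522 -0.285  0.045]
mat_mid 0.89 [160. 188. 249. 279.] [0.518 0.205 0.003]
amber_bottle 0.58 [272. 195. 293. 216.] [ 0.61  -0.005  0.055]
tablet_jar 0.66 [216. 138. 242. 164.] [0.762 0.162 0.04 ]
pen_mug 0.77 [312. 129. 352. 174.] [ 0.772 -0.165  0.05 ]
tape_dispenser 0.96 [ 78. 199. 129. 226.] [0.56  0.502 0.05 ]
stapler 0.7 [426. 216. 484. 228.] [ 0.582 -0.505  0.02 ]
phone 0.73 [457. 270. 480. 327.] [ 0.365 -0.54   0.014]
{'clock': 0.55, 'joints': array([-1.2141195 ,  0.47701517,  0.02243348,  1.55542033, -0.0115047 ,
        1.10930175, -0.08308893]), 'qvel': array([-0.00099358, -0.00078782,  0.00174003, -0.00174479,  0.00018277,
        0.0010029 ,  0.00101091]), 'tau': array([-2.18612040e-03, -5.95919323e+01,  1.60481796e+00, -2.81359559e+01,
        1.24227794e-02,  2.22178736e-03,  1.65653398e-05]), 'tcp_pos': array([0.30256545, 0.60339538, 0.23128977]), 'orientation': array([-7.23579667e-01, -3.05712459e+00,  2.37752141e-05]), 'contact_force': array([ 0.44498992, -0.13645056, -0.49023356]), 'moment': array([ 1.68773170e-02, -4.64818511e-05,  9.49090330e-03]), 'gripper_force': 0.0, 'grip_width': 0.08545158460546771}
```

View pics/top1.png

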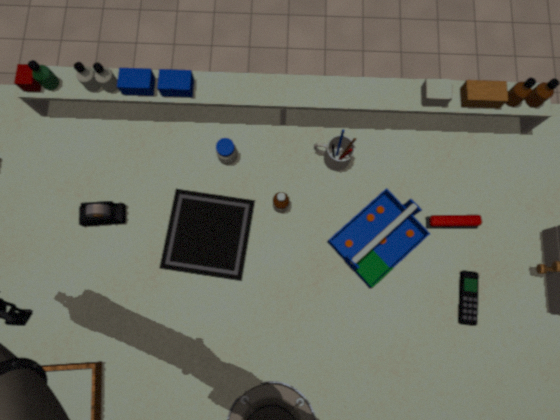

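View pics/scene1.png

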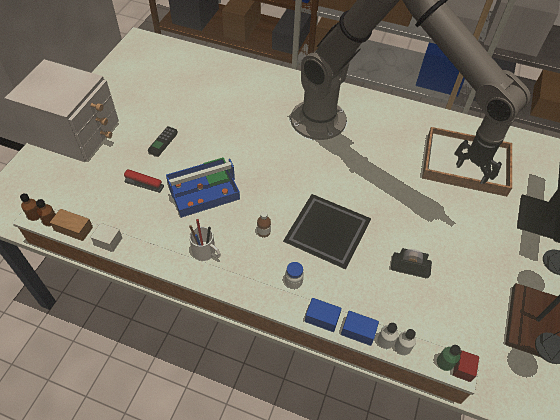

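```bash
cat >> h.py <<'E'
def plan(xyz,ydir=None):
    """scaled shift (may exceed 1: split) and turn so that tool y is parallel to ydir"""
    o=get_obs(); T=R.from_rotvec(o["orientation"]).as_matrix()
    s=T.T@(np.array(xyz)-o["tcp_pos"])/.2; t=0
    if ydir is not None:
        d=T.T@np.array([*ydir,0]); t=np.arctan2(-d[0],d[1]); t=(t+np.pi/2)%np.pi-np.pi/2
    print("tcp",o["tcp_pos"].round(3),"shift",s.round(3),"turn",round(t/(np.pi/2),3),"Tx",T[:,0].round(3),"Ty",T[:,1].round(3),"j",o["joints"].round(2))
E
python3 - <<'E'
from h import *
p=viewer.grab_frame("top")
for n in ("caddy_handle","caddy","caddy_corner","pot1_mid"):
  for t in viewer.trace(p,n)[:6]: 
    ys,xs=np.nonzero(t["pixels"]); print(n,round(t["score"],2),t["rect"],xs.mean().round(1),ys.mean().round(1))
b1=at_z(p,356,261,.11);b2=at_z(p,419,205,.11); c=(b1+b2)/2; ex=(b1-b2)[:2]; print(b1,b2,np.linalg.norm(ex)); ex/=np.linalg.norm(ex); print("c",c,"ex",ex)
for q in [(388,190),(429,232),(371,288),(328,241)]: print(at_z(p,*q,.045).round(3))
plan([*(c[:2]-ex*.055),.231],[-ex[1],ex[0]])
E
```

```text
caddy_handle 0.55 [331.6, 190.5, 427.1, 286.4] 379.4 237.1
caddy 0.68 [322.6, 187.7, 429.2, 286.9] 379.4 237.5
caddy_corner 0.74 [329.3, 189.7, 429.6, 287.5] 379.7 237.0
pot1_mid 0.44 [375.4, 203.5, 385.8, 215.1] 380.0 209.9
[ 0.4464142  -0.20818344  0.11      ] [ 0.60500391 -0.37892552  0.11      ] 0.2330312278929266
c [ 0.52570905 -0.29355448  0.11      ] ex [-0.68055133  0.73270041]
[ 0.662 -0.312  0.045]
[ 0.543 -0.426  0.045]
[ 0.381 -0.261  0.045]
[ 0.507 -0.141  0.045]
tcp [0.303 0.603 0.231] shift [-3.265e+00 -3.605e+00  1.000e-03] turn 0.228 Tx [-0.894  0.448  0.   ] Ty [0.448 0.894 0.   ] j [-1.21  0.48  0.02  1.56 -0.01  1.11 -0.08]
```

Emit:
{"fn": "play_rows", "kwargs": {
  "commands": [
    [[-1,-0.8,-0.9,0,0],[-1,-0.8,-0.9,0,0],[-1,-0.8,-0.9,0,0],[-1,-0.8,-0.9,0,0],[-1,-0.8,-0.9,0,0],[-1,-0.8,-0.9,0,0]]
  ]
}}

```text
clock: 1.3
tcp_pos: [0.3658, 0.3673, 0.2314]
orientation: [0.727, 3.056, -0.001]
contact_force: [0.0, -0.7, -0.1]
grip_width: 0.0853
gripper_force: 0.0
```

Emit:
{"fn": "play_rows", "kwargs": {
  "commands": [
    [[-1,-0.8,-0.9,0,0],[-1,-0.8,-0.9,0,0],[-1,-0.8,-0.9,0,0],[-1,-0.8,-0.9,0,0],[-1,-0.8,-0.9,0,0],[-1,-0.8,-0.9,0,0]]
  ]
}}

```text
clock: 1.8
tcp_pos: [0.4276, 0.1348, 0.2317]
orientation: [0.727, 3.056, 0.0]
contact_force: [0.7, -0.3, -0.3]
grip_width: 0.0854
gripper_force: 0.0
```

Emit:
{"fn": "play_rows", "kwargs": {
  "commands": [
    [[-1,-0.8,-0.9,0,0],[-1,-0.8,-0.9,0,0],[-1,-0.8,-0.9,0,0],[-1,-0.8,-0.9,0,0],[-1,-0.8,-0.9,0,0],[-1,-0.8,-0.9,0,0]]
  ]
}}

```text
clock: 2.3
tcp_pos: [0.4899, -0.098, 0.2319]
orientation: [0.726, 3.055, -0.0]
contact_force: [-0.0, 0.9, 1.0]
grip_width: 0.0853
gripper_force: 0.0
```

Emit:
{"fn": "play_rows", "kwargs": {
  "commands": [
    [[-1,-0.6,-0.7,0,0.23],[-1,-0.6,-0.7,0,0.23],[-1,-0.6,-0.7,0,0.23],[-1,-0.6,-0.7,0,0.23],[-1,-0.6,-0.7,0,0.23],[-1,-0.6,-0.7,0,0.23],[-1,-0.6,-0.7,0,0.23]]
  ]
}}

```text
clock: 2.88
tcp_pos: [0.5338, -0.2745, 0.2311]
orientation: [-1.264, -2.876, 0.001]
contact_force: [-0.1, 1.4, -0.3]
grip_width: 0.0854
gripper_force: 0.0
```

```bash
python3 - <<'E'
from h import *
ex=np.array([-.6806,.7327]);c=np.array([.5257,-.2936])
plan([*(c-ex*.055),.231],[-ex[1],ex[0]])
o=get_obs(); p=viewer.grab_frame("wrist"); save(p,"w1"); print(p["hand_eye"].round(3).tolist(),p["fovy"],p["cx"],p["cy"],o["orientation"],o["clock"])
E
```

```text
tcp [ 0.534 -0.274  0.231] shift [-0.318 -0.093  0.   ] turn -0.004 Tx [-0.676  0.737  0.   ] Ty [ 0.737  0.676 -0.001] j [-0.06  0.39  0.57  1.77 -0.24  1.05  1.34]
[[-0.002, 0.957, 0.29, 0.073], [1.0, 0.002, 0.0, 0.001], [-0.0, 0.29, -0.957, -0.143], [0.0, 0.0, 0.0, 1.0]] 61.29979602824349 274.26357424535263 204.48239373298244 [-1.26420260e+00 -2.87565108e+00  7.46776640e-04] 2.8833
```

View pics/w1.png

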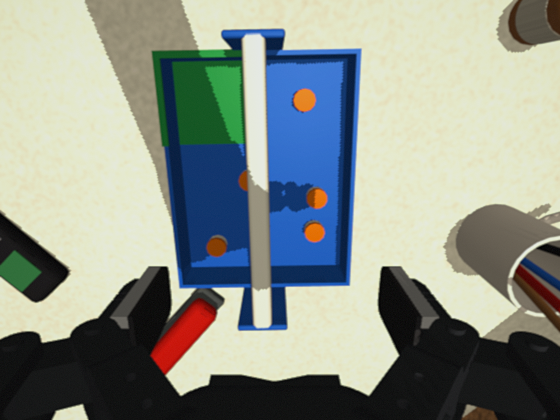

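```bash
cat >> h.py <<'E'
def wrist():
    o=get_obs(); p=viewer.grab_frame("wrist"); T=np.eye(4); T[:3,:3]=R.from_rotvec(o["orientation"]).as_matrix(); T[:3,3]=o["tcp_pos"]
    p["world_to_cam"]=np.linalg.inv(T@p["hand_eye"]); return p
E
python3 - <<'E'
from h import *
p=wrist()
b1=at_z(p,253.5,35,.11)[:2];b2=at_z(p,261.5,328,.11)[:2]; c=(b1+b2)/2; ex=b1-b2; L=np.linalg.norm(ex); ex/=L; ey=np.array([-ex[1],ex[0]])
print(c,ex,ey,L)
for q in [(305,100),(246,181),(316,198),(314,232),(216,245)]:
    w=at_z(p,*q,.018)[:2]-c; print("pot",(w@ex).round(3),(w@ey).round(3))
for n in ("stapler","pen_mug"):
    t=viewer.trace(p,n)[0];print(n,t["score"],t["rect"])
print("stapler",at_z(p,208,295,.045))
plan([*(c-ex*.06),.079],ey)
E
```

```text
[ 0.52677899 -0.28277463] [-0.68592534  0.72767192] [-0.72767192 -0.68592534] 0.23297076405960834
pot 0.073 -0.043
pot -0.006 0.017
pot -0.026 -0.056
pot -0.064 -0.055
pot -0.077 0.052
stapler 0.92 [151.5, 288.1, 224.4, 375.0]
pen_mug 0.96 [454.2, 205.8, 560.0, 336.0]
stapler [ 0.56806471 -0.41211468  0.045     ]
tcp [ 0.534 -0.272  0.231] shift [-0.316 -0.063  0.761] turn -0.006 Tx [-0.679  0.734  0.001] Ty [0.734 0.679 0.001] j [-0.07  0.39  0.57  1.77 -0.24  1.05  1.34]
```

Emit:
{"fn": "play_rows", "kwargs": {
  "commands": [
    [[-1,-0.316,-0.06,0,0],[-1,-0.316,-0.06,0,0],[-1,-0.316,-0.06,0.3,0],[-1,-0.316,-0.06,0.5,0],[-1,-0.316,-0.06,0.65,0],[-1,-0.316,-0.06,0.76,0],[-1,-0.316,-0.06,0.76,0],[1,-0.316,-0.06,0.76,0],[1,-0.316,-0.06,0.76,0],[1,-0.316,-0.06,0.76,0],[1,-0.316,-0.06,0.76,0],[1,-0.316,-0.06,0.76,0]]
  ],
  "grip_force": 25
}}

```text
clock: 4.08
tcp_pos: [0.5691, -0.3284, 0.0812]
orientation: [1.26, 2.875, 0.0]
contact_force: [-0.2, 0.5, 0.7]
grip_width: 0.0255
gripper_force: 0.0
```

Emit:
{"fn": "play_rows", "kwargs": {
  "commands": [
    [[1,0,0,0,0],[1,0,0,0,0],[1,0,0,0,0],[1,0,0,0,0],[1,0,0,0,0],[1,0,0,0,0]]
  ]
}}

```text
clock: 4.58
tcp_pos: [0.5689, -0.3285, 0.0808]
orientation: [1.26, 2.875, 0.0]
contact_force: [-0.7, 0.9, 7.8]
grip_width: 0.0159
gripper_force: 24.7
```

Emit:
{"fn": "play_rows", "kwargs": {
  "commands": [
    [[1,0,0,-0.04,0],[1,0,0,-0.08,0],[1,0,0,-0.14,0],[1,0,0,-0.2,0],[1,0,0,-0.27,0],[1,0,0,-0.34,0],[1,0,0,-0.4,0],[1,0,0,-0.4,0],[1,0,0,-0.4,0],[1,0,0,-0.4,0]]
  ]
}}

```text
clock: 5.42
tcp_pos: [0.5678, -0.3276, 0.1589]
orientation: [-1.26, -2.877, -0.0]
contact_force: [-0.2, 0.3, -3.9]
grip_width: 0.0157
gripper_force: 24.5
```

```bash
python3 - <<'E'
from h import *
a=wrist(); b=viewer.grab_frame("scene"); save(a,"a2")
cv2.imwrite("pics/m2.png",np.hstack([cv2.resize(a["pixels"],(400,300)),cv2.resize(b["pixels"][100:280,100:340],(400,300))])[:,:,::-1])
E
```

```text
(no output)
```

View pics/m2.png

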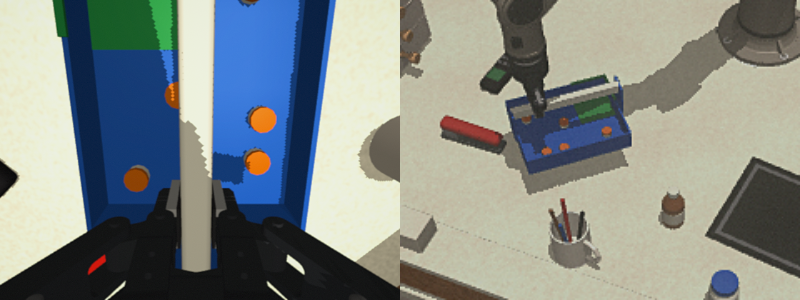

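Emit:
{"fn": "play_rows", "kwargs": {
  "commands": [
    [[1,0,0,-0.1,0],[1,0,0,-0.22,0],[1,0,0,-0.36,0],[1,0,0,-0.5,0],[1,0,0,-0.64,0],[1,0,0,-0.78,0],[1,0,0,-0.9,0],[1,0,0,-0.98,0],[1,0,0,-1,0],[1,0,0,-1,0]]
  ],
  "grip_force": 60
}}

```text
clock: 6.35
tcp_pos: [0.5683, -0.3283, 0.3596]
orientation: [1.261, 2.876, -0.0]
contact_force: [-0.2, -0.4, -4.1]
grip_width: 0.0152
gripper_force: 62.3
```

Emit:
{"fn": "play_rows", "kwargs": {
  "commands": [
    [[1,0.03,0.02,0,0],[1,0.09,0.07,0,0],[1,0.18,0.14,0,0],[1,0.28,0.215,0,0],[1,0.38,0.29,0,0],[1,0.48,0.365,0,0],[1,0.58,0.44,0,0],[1,0.68,0.515,0,0],[1,0.78,0.59,0,0]]
  ]
}}

```text
clock: 7.1
tcp_pos: [0.5477, -0.1312, 0.3571]
orientation: [-1.259, -2.875, 0.002]
contact_force: [0.6, 0.1, -3.7]
grip_width: 0.0151
gripper_force: 62.3
```

Emit:
{"fn": "play_rows", "kwargs": {
  "commands": [
    [[1,0.1,0.075,0,0],[1,0.2,0.15,0,0],[1,0.3,0.225,0,0],[1,0.4,0.3,0,0],[1,0.5,0.375,0,0],[1,0.6,0.45,0,0],[1,0.7,0.525,0,0]]
  ]
}}

```text
clock: 7.68
tcp_pos: [0.5297, 0.0424, 0.3572]
orientation: [-1.259, -2.875, 0.004]
contact_force: [1.4, 0.7, -4.0]
grip_width: 0.0147
gripper_force: 62.3
```

Emit:
{"fn": "play_rows", "kwargs": {
  "commands": [
    [[1,0.1,0.075,0,0],[1,0.2,0.15,0,0],[1,0.3,0.225,0,0],[1,0.4,0.31,0,0],[1,0.48,0.38,0,0],[1,0.55,0.44,0,0],[1,0.6,0.48,0,0],[1,0.63,0.51,0,0],[1,0.64,0.52,0,0],[1,0.64,0.52,0,0]]
  ]
}}

```text
clock: 8.52
tcp_pos: [0.5209, 0.2053, 0.3586]
orientation: [-1.26, -2.877, 0.002]
contact_force: [0.2, -0.9, -3.8]
grip_width: 0.0154
gripper_force: 62.3
```

```bash
python3 - <<'E'
from h import *
plan([.518,.205,.36]); a=wrist(); b=viewer.grab_frame("top")
cv2.imwrite("pics/m3.png",np.hstack([cv2.resize(a["pixels"],(400,300)),cv2.resize(b["pixels"][130:310,120:360],(400,300))])[:,:,::-1])
E
```

```text
tcp [0.521 0.205 0.359] shift [ 0.009 -0.012 -0.007] turn 0.0 Tx [-0.678  0.735 -0.   ] Ty [ 0.735  0.678 -0.001] j [-0.76  0.19  0.33  1.68 -0.06  1.28  0.32]
```

View pics/m3.png

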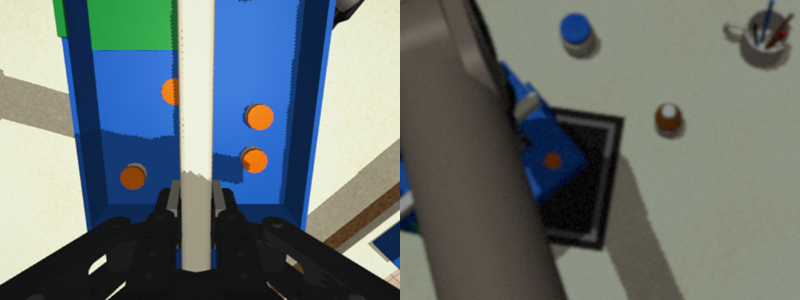

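Emit:
{"fn": "play_rows", "kwargs": {
  "commands": [
    [[1,0,0,0,0],[1,0,0,-0.1,0],[1,0,0,-0.25,0],[1,0,0,-0.1,0],[1,0,0,0,0],[1,0,0,-0.2,0],[1,0,0,-0.2,0],[1,0,0,-0.2,0]]
  ],
  "grip_force": 20
}}

```text
clock: 9.28
tcp_pos: [0.5223, 0.2047, 0.401]
orientation: [1.263, 2.874, 0.005]
contact_force: [0.5, -0.1, -4.3]
grip_width: 0.0151
gripper_force: 62.1
```

```bash
cat >> h.py <<'E'
from scipy.optimize import brentq
D=-.06
def green(p):
    h=cv2.cvtColor(p["pixels"],cv2.COLOR_RGB2HSV); return (h[...,0]>45)&(h[...,0]<85)&(h[...,1]>120)&(h[...,2]>40)
def pix(p,t,c):  # caddy point -> wrist pixel for pitch t (tool frame: x=caddy x, y=-caddy y, z down)
    q=np.array(c)-[D,0,.098]; x=q[0]*np.cos(t)+q[2]*np.sin(t)*1.0; z=-q[0]*np.sin(t)+q[2]*np.cos(t)
    w=np.linalg.inv(p["hand_eye"])@[x,-q[1],-z-.019,1]; f=210/np.tan(np.radians(p["fovy"])/2)
    return p["cx"]+f*w[0]/-w[2], p["cy"]-f*w[1]/-w[2]
def pitch(p):
    g=green(p).astype(np.uint8); g=cv2.morphologyEx(g,cv2.MORPH_OPEN,np.ones((5,5))); ys,xs=np.nonzero(g)
    col=[np.nonzero(g[:,u])[0].max() for u in range(560) if g[:,u].sum()>8]; v=np.median(np.sort(col)[-40:])
    ts=np.radians(np.arange(-5,60,.25)); e=[abs(pix(p,t,(.03,.05,.004))[1]-v) for t in ts]; return v,np.degrees(ts[int(np.argmin(e))]),min(e)
E
python3 - <<'E'
from h import *
a=wrist(); print(pitch(a)); save(a,"a4"); print(pitch(dict(a,pixels=cv2.imread("pics/a2.png")[:,:,::-1].copy()))); print([np.round(pix(a,np.radians(t),(.03,.05,.004))) for t in (0,10,20,30)])
E
```

```text
(np.float64(73.0), np.float64(1.75), np.float64(0.07161430963932958))
(np.float64(68.0), np.float64(0.25), np.float64(0.05541133239341889))
[array([186.,  67.]), array([194.,  99.]), array([199., 130.]), array([203., 160.])]
```

Emit:
{"fn": "play_rows", "kwargs": {
  "commands": [
    [[1,0,0,0.1,0],[1,0,0,0.22,0],[1,0,0,0.36,0],[1,0,0,0.5,0],[1,0,0,0.64,0],[1,0,0,0.78,0],[1,0,0,0.9,0],[1,0,0,0.98,0],[1,0,0,1,0]]
  ],
  "grip_force": 20
}}

```text
clock: 10.08
tcp_pos: [0.5199, 0.2045, 0.1962]
orientation: [-1.26, -2.875, 0.006]
contact_force: [-0.7, -1.2, -4.4]
grip_width: 0.015
gripper_force: 62.1
```

Emit:
{"fn": "play_rows", "kwargs": {
  "commands": [
    [[0.75,0,0,0.1,0],[0.7,0,0,0.2,0],[0.68,0,0,0.25,0],[0.66,0,0,0.25,0],[0.66,0,0,0.25,0]]
  ],
  "grip_force": 20
}}

```text
clock: 10.5
tcp_pos: [0.5217, 0.2055, 0.1499]
orientation: [1.261, 2.877, 0.0]
contact_force: [0.1, 0.1, -3.5]
grip_width: 0.0151
gripper_force: 62.2
```

Emit:
{"fn": "play_rows", "kwargs": {
  "commands": [
    [[0.64,0,0,0,0],[0.64,0,0,0,0],[0.63,0,0,0,0]]
  ],
  "grip_force": 20
}}

```text
clock: 10.75
tcp_pos: [0.5218, 0.2058, 0.1505]
orientation: [1.261, 2.876, 0.003]
contact_force: [0.1, 0.2, -2.5]
grip_width: 0.0156
gripper_force: 9.9
```

Emit:
{"fn": "play_rows", "kwargs": {
  "commands": [
    [[0.62,0,0,0,0],[0.62,0,0,0,0]]
  ]
}}

```text
clock: 10.92
tcp_pos: [0.5219, 0.2058, 0.1503]
orientation: [1.261, 2.876, 0.003]
contact_force: [-0.1, -0.3, 0.5]
grip_width: 0.0163
gripper_force: 0.0
```

Emit:
{"fn": "play_rows", "kwargs": {
  "commands": [
    [[0.61,0,0,0,0],[0.61,0,0,0,0]]
  ]
}}

```text
clock: 11.08
tcp_pos: [0.5215, 0.2055, 0.1498]
orientation: [1.261, 2.877, 0.001]
contact_force: [-0.1, 0.6, -0.4]
grip_width: 0.0169
gripper_force: 0.0
```

```bash
python3 - <<'E'
from h import *
a=wrist(); b=viewer.grab_frame("scene"); 
cv2.imwrite("pics/m5.png",np.hstack([cv2.resize(a["pixels"],(400,300)),cv2.resize(b["pixels"][130:310,200:440],(400,300))])[:,:,::-1])
print(pitch(a))
E
```

```text
(np.float64(100.0), np.float64(10.25), np.float64(0.08348062309245563))
```

View pics/m5.png

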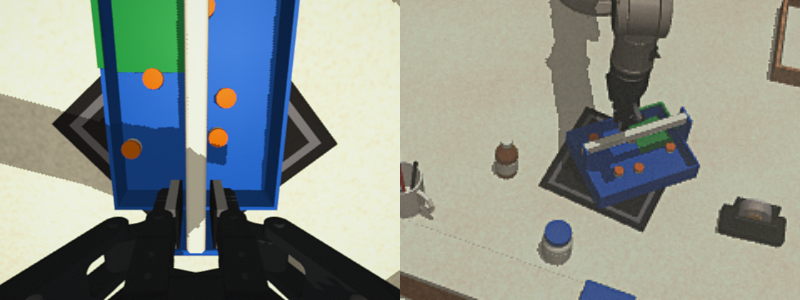

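```bash
python3 - <<'E'
from h import *
p=wrist()
b1=at_z(p,266.5,3,.113)[:2];b2=at_z(p,275,352,.113)[:2]; ex=b1-b2; ex/=np.linalg.norm(ex); ey=np.array([-ex[1],ex[0]]); c=b2+ex*.12
print(c,ex,np.linalg.norm(c-[.518,.205]))
plan([*(c-ex*.092),.082],ey)
E
```

```text
[0.4895527  0.23794798] [-0.69173547  0.72215098] 0.04352950438502861
tcp [0.521 0.205 0.149] shift [-0.233  0.002  0.337] turn -0.012 Tx [-0.678  0.735 -0.   ] Ty [0.735 0.678 0.   ] j [-0.72  0.39  0.29  1.93 -0.15  0.84  0.39]
```

Emit:
{"fn": "play_rows", "kwargs": {
  "commands": [
    [[0.2,-0.1,0,0,-0.012],[0.2,-0.235,0,0,-0.012],[0.2,-0.235,0,0,-0.012],[0.2,-0.235,0,0.15,-0.012],[0.2,-0.235,0,0.28,-0.012],[0.2,-0.235,0,0.337,-0.012],[0.2,-0.235,0,0.337,-0.012],[0.6,-0.235,0,0.337,-0.012],[0.66,-0.235,0,0.337,-0.012],[0.66,-0.235,0,0.337,-0.012],[0.66,-0.235,0,0.337,-0.012],[0.66,-0.235,0,0.337,-0.012]]
  ],
  "grip_force": 20
}}

```text
clock: 12.23
tcp_pos: [0.5536, 0.171, 0.0828]
orientation: [1.234, 2.888, 0.002]
contact_force: [0.4, 0.8, 2.7]
grip_width: 0.0157
gripper_force: 20.6
```

Emit:
{"fn": "play_rows", "kwargs": {
  "commands": [
    [[0.66,0,0,-0.06,0],[0.66,0,0,-0.12,0],[0.66,0,0,-0.18,0],[0.66,0,0,-0.24,0],[0.66,0,0,-0.3,0],[0.66,0,0,-0.36,0],[0.66,0,0,-0.38,0],[0.66,0,0,-0.38,0]]
  ]
}}

```text
clock: 12.9
tcp_pos: [0.554, 0.1711, 0.1597]
orientation: [1.233, 2.887, 0.004]
contact_force: [-0.2, -0.1, -0.1]
grip_width: 0.0155
gripper_force: 20.6
```

```bash
sed -i 's/^D=.*/D=-.092/' h.py; python3 - <<'E'
from h import *
p=wrist(); print(pitch(p),get_obs()["moment"]); save(p,"a6")
E
```

```text
(np.float64(107.0), np.float64(26.75), np.float64(0.15069645943326293)) [-0.00655853 -0.00795786 -0.11047261]
```

```bash
python3 - <<'E'
from h import *
b=viewer.grab_frame("scene"); a=cv2.imread("pics/a6.png")[:,:,::-1]
cv2.imwrite("pics/m6.png",np.hstack([cv2.resize(a,(400,300)),cv2.resize(b["pixels"][130:310,200:440],(400,300))])[:,:,::-1])
E
```

```text
(no output)
```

View pics/m6.png

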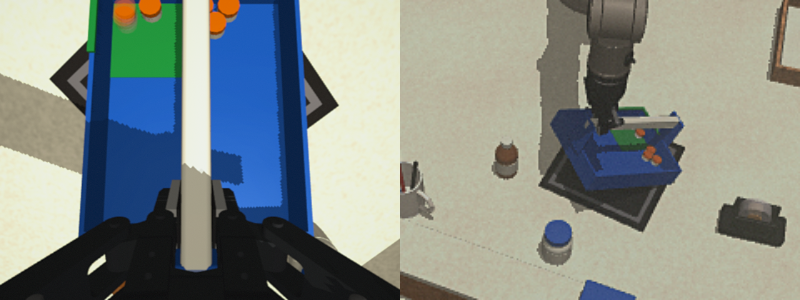

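The caddy has hinged to about 27° on the mat and the pots lie along the +x wall: two on green at the upper left (125,12 and 150,5) and three on the far side (about 215–230, 5–30). Next I'll tighten the grip and lift.

Emit:
{"fn": "play_rows", "kwargs": {
  "commands": [
    [[1,0,0,0,0],[1,0,0,0,0],[1,0,0,0,0],[1,0,0,0,0],[1,0,0,-0.08,0],[1,0,0,-0.18,0],[1,0,0,-0.28,0],[1,0,0,-0.38,0],[1,0,0,-0.48,0],[1,0,0,-0.56,0],[1,0,0,-0.6,0],[1,0,0,-0.6,0]]
  ],
  "grip_force": 120
}}

```text
clock: 14.0
tcp_pos: [0.5533, 0.171, 0.2787]
orientation: [1.233, 2.889, 0.001]
contact_force: [0.1, -0.3, -3.6]
grip_width: 0.0142
gripper_force: 117.7
```

```bash
python3 - <<'E'
from h import *
p=wrist(); print(pitch(p)); plan([.518,.205,.28])
for t in viewer.trace(p,"pot1_mid"): print(round(t["score"],2),np.round(t["rect"]))
for t in (20,25,30,35):
  print(t,[np.round(pix(p,np.radians(t),q)) for q in [(.11,.085,.004),(.11,.005,.004),(.03,.005,.004),(.03,.085,.004)]])
E
```

```text
(np.float64(107.0), np.float64(26.75), np.float64(0.15149483718793988))
tcp [0.553 0.171 0.277] shift [ 0.243 -0.007 -0.013] turn 0.0 Tx [-0.692  0.722  0.   ] Ty [ 0.722  0.692 -0.001] j [-0.67  0.28  0.33  1.76 -0.1   1.12  0.45]
0.89 [295.   7. 318.  48.]
20 [array([150., -30.]), array([266., -30.]), array([266.,  83.]), array([148.,  83.])]
25 [array([158.,  -1.]), array([266.,  -2.]), array([266., 101.]), array([153., 101.])]
30 [array([165.,  25.]), array([267.,  24.]), array([266., 118.]), array([157., 118.])]
35 [array([170.,  49.]), array([267.,  49.]), array([267., 135.]), array([161., 135.])]
```

Emit:
{"fn": "play_rows", "kwargs": {
  "commands": [
    [[1,0,0.175,0,0],[1,0,0.32,0,0],[1,0,0.43,0,0],[1,0,0.51,0,0],[1,0,0.555,0,0],[1,0,0.57,0,0],[1,0,0.555,0,0],[1,0,0.51,0,0],[1,0,0.43,0,0],[1,0,0.32,0,0],[1,0,0.175,0,0],[1,0,0,0,0]]
  ]
}}

```text
clock: 15.1
tcp_pos: [0.5513, 0.1693, 0.2778]
orientation: [-1.234, -2.889, -0.0]
contact_force: [-0.1, -0.3, -3.1]
grip_width: 0.0143
gripper_force: 118.1
```

Emit:
{"fn": "play_rows", "kwargs": {
  "commands": [
    [[1,0,0,0,0],[1,0,0,0,0],[1,0,0,0,0]]
  ]
}}

```text
clock: 15.35
tcp_pos: [0.5524, 0.1699, 0.2786]
orientation: [1.236, 2.888, 0.002]
contact_force: [-0.3, 0.6, -3.9]
grip_width: 0.0143
gripper_force: 118.3
```

```bash
cat >> h.py <<'E'
def orange(p):
    h=cv2.cvtColor(p["pixels"],cv2.COLOR_RGB2HSV); m=((h[...,0]>4)&(h[...,0]<20)&(h[...,1]>150)&(h[...,2]>90)).astype(np.uint8); m[130:]=0
    n,_,s,c=cv2.connectedComponentsWithStats(m); return [(s[i].tolist(),c[i].round().tolist()) for i in range(1,n) if s[i][4]>20]
E
python3 - <<'E'
from h import *
p=wrist(); print(pitch(p)); save(p,"a7"); print(orange(p)); print(orange(dict(p,pixels=cv2.imread("pics/a6.png")[:,:,::-1].copy())))
E
```

```text
(np.float64(107.0), np.float64(26.75), np.float64(0.15402880493259374))
[([154, 0, 102, 24, 1995], [203.0, 10.0]), ([294, 0, 16, 24, 335], [301.0, 10.0])]
[([195, 0, 31, 25, 639], [210.0, 11.0]), ([294, 0, 41, 49, 1293], [311.0, 20.0]), ([160, 3, 29, 32, 704], [174.0, 17.0])]
```

Emit:
{"fn": "play_rows", "kwargs": {
  "commands": [
    [[1,0,0.18,0,0],[1,0,0.33,0,0],[1,0,0.44,0,0],[1,0,0.52,0,0],[1,0,0.565,0,0],[1,0,0.58,0,0],[1,0,0.565,0,0],[1,0,0.52,0,0],[1,0,0.44,0,0],[1,0,0.33,0,0],[1,0,0.18,0,0],[1,0,0,0,0]]
  ]
}}

```text
clock: 16.4
tcp_pos: [0.5514, 0.1694, 0.2779]
orientation: [1.234, 2.889, 0.0]
contact_force: [0.0, -0.4, -2.5]
grip_width: 0.0142
gripper_force: 118.3
```

Emit:
{"fn": "play_rows", "kwargs": {
  "commands": [
    [[1,0,0,0,0],[1,0,0,0,0],[1,0,0,0,0]]
  ]
}}

```text
clock: 16.65
tcp_pos: [0.5525, 0.17, 0.2788]
orientation: [1.235, 2.888, 0.003]
contact_force: [-0.1, -0.1, -3.4]
grip_width: 0.014
gripper_force: 118.3
```

```bash
python3 - <<'E'
from h import *
p=wrist(); print(pitch(p)); print(orange(p)); b=viewer.grab_frame("scene")
A=cv2.resize(p["pixels"][:120,120:360],(600,300),interpolation=cv2.INTER_NEAREST); B=cv2.resize(b["pixels"][130:250,260:420],(400,300),interpolation=cv2.INTER_CUBIC)
cv2.imwrite("pics/m8.png",np.vstack([A,np.hstack([B,np.zeros((300,200,3),np.uint8)])])[:,:,::-1])
E
```

```text
(np.float64(107.0), np.float64(26.75), np.float64(0.15378801929331587))
[([155, 0, 94, 24, 1899], [202.0, 10.0]), ([250, 0, 6, 18, 69], [252.0, 7.0]), ([294, 0, 18, 24, 372], [302.0, 10.0])]
```

View pics/m8.png

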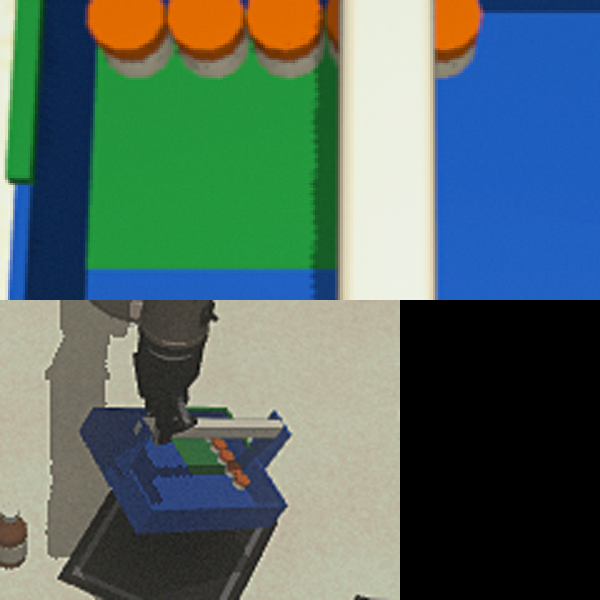

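The wrist view shows all five pots in one line along the +x wall (150–240, 10), and the fifth (302,10) is past the green. I need to break that line. I'll set the caddy level on the mat, regrip, and skew the line with a sharp slide plus turn.

Emit:
{"fn": "play_rows", "kwargs": {
  "commands": [
    [[1,0,0,0.12,0],[1,0,0,0.28,0],[1,0,0,0.42,0],[1,0,0,0.52,0],[0.66,0,0,0.57,0],[0.65,0,0,0.6,0],[0.65,0,0,0.68,0],[0.65,0,0,0.76,0],[0.65,0,0,0.84,0],[0.65,0,0,0.92,0],[0.65,0,0,0.97,0],[0.65,0,0,0.97,0]]
  ],
  "grip_force": 20
}}

```text
clock: 17.75
tcp_pos: [0.5543, 0.1715, 0.084]
orientation: [1.233, 2.888, 0.002]
contact_force: [0.1, -0.5, -2.6]
grip_width: 0.0153
gripper_force: 54.0
```

```bash
python3 - <<'E'
from h import *
p=wrist(); print(pitch(p),orange(p)); plan([.544,.178,.082])
E
```

```text
(np.float64(13.0), np.float64(2.0), np.float64(0.5183154710103395)) []
tcp [0.554 0.171 0.084] shift [ 0.059 -0.013  0.012] turn 0.0 Tx [-0.692  0.722 -0.   ] Ty [0.722 0.692 0.001] j [-0.61  0.51  0.27  1.92 -0.2   0.73  0.53]
```

```bash
cat > sim.py <<'E'
import numpy as np
MU,G,r=.176,9.81,.011; dt=.0005
def run(pots,rows,tilt,rng):
    """rows: (x,y,yaw ccw) of TCP per 1/12 s; tilt(t) rad. caddy frame, TCP at x=-.092"""
    rows=np.array([[0,0,0]]*2+list(rows)); tt=np.arange(len(rows))/12; T=tt[-1]; t=np.arange(0,T,dt)
    tr=np.stack([np.interp(t,tt,rows[:,i]) for i in range(3)],1); k=np.ones(60)/60; tr=np.stack([np.convolve(np.pad(tr[:,i],(59,0),'edge'),k,'valid') for i in range(3)],1)
    def toW(q,s): c,d=np.cos(s[2]),np.sin(s[2]); u=q+[.092,0]; return u@np.array([[c,d],[-d,c]])+s[:2]
    p=toW(pots,tr[0])+rng.normal(0,1e-4,pots.shape); v=np.zeros_like(p)
    for i in range(1,len(t)):
        s=tr[i]; ds=(tr[i]-tr[i-1])/dt; c,d=np.cos(s[2]),np.sin(s[2]); M=np.array([[c,d],[-d,c]]) # row-vec caddy->world
        a=tilt(t[i]); rel=p-s[:2]; sv=ds[:2]+ds[2]*np.stack([-rel[:,1],rel[:,0]],1)
        q=rel@M.T-[.092,0]; w=(v-sv)@M.T
        f=-MU*G*np.cos(a)*w/np.maximum(np.linalg.norm(w,axis=1,keepdims=True),.01); f[:,0]+=G*np.sin(a)
        K,C=2e4,60
        for ax,L in ((0,.11),(1,.085)):
            for sg in (1,-1):
                pen=sg*q[:,ax]+r-L; n=np.where(pen>0,np.maximum(K*pen+C*sg*w[:,ax],0),0); f[:,ax]-=sg*n; f[:,1-ax]-=MU*n*np.tanh(w[:,1-ax]/.01)
        D=q[:,None]-q[None]; dist=np.linalg.norm(D,axis=2)+np.eye(len(q)); pen=2*r-dist; N=D/dist[...,None]; W=w[:,None]-w[None]; vn=(W*N).sum(2)
        n=np.where(pen>0,np.maximum(K*pen-C*vn,0),0); f+=(n[...,None]*N).sum(1)
        tg=W-vn[...,None]*N; f-=(MU*n[...,None]*np.tanh(tg/.01)).sum(1)
        v+=f@M*dt; p+=v*dt
    return (p-s[:2])@M.T-[.092,0]
E
cat > s1.py <<'E'
from sim import *; import itertools,sys
from multiprocessing import Pool
line=np.array([[.099,y] for y in (.074,.052,.030,.008,-.014)])
def prof(V,a,n):  # windup -V, jump +V for n rows, then slow down
    k=int(np.ceil(V*12/a/1)) if 0 else int(round(V/(a/12))); v=[-V*(i+1)/k for i in range(k)]+[V]*n+[V*(1-(i+1)/k) for i in range(k)]
    return np.cumsum(v)/12
bounce=[-c for c in (.036,.066,.088,.104,.113,.116,.113,.104,.088,.066,.036,0)]
def job(P):
    V,W,n,dy=P; x=prof(V,1.2,n); y=prof(V,1.2,n)/V*dy; z=prof(V,1.2,n)*W/V; rows=np.stack([x,y,z],1)
    ok=[];
    for s in range(2):
        g=np.random.default_rng(s)
        q0=run(line,list(rows)+[rows[-1]]*3,lambda t:0,g)
        q1=run(q0,[[0,0,0]]*14,lambda t:np.radians(27)*min(t/.7,1),g)
        q2=q1
        for _ in range(2): q2=run(q2,[[0,b,0] for b in bounce]+[[0,0,0]]*3,lambda t:np.radians(27),g)
        ok.append((q2.min(0),q0))
    return P,ok
if __name__=="__main__":
    Ps=list(itertools.product((.3,.4),(1.3,-1.3),(2,4),(0,-.15,.15)))
    with Pool() as p:
        for P,ok in p.imap(job,Ps): print(P,[o[0].round(3).tolist() for o in ok],(ok[0][1]*1000).round().astype(int).tolist())
E
timeout 500 python3 s1.py
```

```text
(0.3, 1.3, 2, 0) [[0.099, -0.015], [0.099, -0.014]] [[33, 10], [22, -12], [11, -32], [0, -51], [-10, -72]]
(0.3, 1.3, 2, -0.15) [[0.099, -0.015], [0.099, -0.015]] [[43, 47], [30, 24], [18, 2], [5, -20], [-8, -42]]
(0.3, 1.3, 2, 0.15) [[0.099, -0.013], [0.099, -0.013]] [[59, 74], [47, 56], [40, 35], [38, 13], [39, -22]]
(0.3, 1.3, 4, 0) [[0.099, -0.013], [0.099, -0.013]] [[24, 10], [9, -11], [-5, -32], [-21, -50], [-34, -68]]
(0.3, 1.3, 4, -0.15) [[0.099, -0.015], [0.099, -0.015]] [[37, 47], [22, 24], [6, 3], [-12, -18], [-30, -38]]
(0.3, 1.3, 4, 0.15) [[0.099, -0.014], [0.099, -0.014]] [[56, 74], [40, 59], [35, 38], [39, 9], [23, -47]]
(0.3, -1.3, 2, 0) [[0.099, -0.015], [0.099, -0.014]] [[50, 44], [50, -11], [38, -30], [37, -52], [39, -74]]
(0.3, -1.3, 2, -0.15) [[0.099, -0.014], [0.099, -0.014]] [[89, 4], [66, -6], [59, -30], [57, -52], [59, -74]]
(0.3, -1.3, 2, 0.15) [[0.099, -0.013], [0.099, -0.013]] [[16, 57], [13, 23], [11, -9], [12, -40], [15, -67]]
(0.3, -1.3, 4, 0) [[0.099, -0.013], [0.099, -0.013]] [[41, 51], [34, 1], [31, -30], [32, -52], [36, -74]]
(0.3, -1.3, 4, -0.15) [
[... 815 characters left out ...]
], [-4, 52], [-9, 28], [-20, -31]]
(0.4, -1.3, 2, 0) [[0.099, -0.013], [0.099, -0.013]] [[15, 29], [4, -10], [1, -34], [2, -56], [15, -74]]
(0.4, -1.3, 2, -0.15) [[0.099, -0.013], [0.099, -0.013]] [[61, 13], [36, -3], [34, -29], [33, -53], [38, -74]]
(0.4, -1.3, 2, 0.15) [[0.099, -0.014], [0.099, -0.014]] [[-29, 41], [-33, -2], [-35, -31], [-35, -54], [-23, -73]]
(0.4, -1.3, 4, 0) [[0.099, -0.015], [0.099, -0.015]] [[0, 31], [-7, -11], [-11, -40], [-9, -63], [12, -74]]
(0.4, -1.3, 4, -0.15) [[0.099, -0.013], [0.099, -0.013]] [[38, 28], [28, -6], [29, -33], [29, -55], [40, -74]]
(0.4, -1.3, 4, 0.15) [[0.099, -0.014], [0.099, -0.013]] [[-51, 29], [-53, -13], [-54, -37], [-54, -62], [-29, -71]]
```

```bash
cat > s2.py <<'E'
import sim; from sim import *; import itertools
from s1 import prof,bounce,line
from multiprocessing import Pool
def job(P):
    A,B,sc,nb,sx=P; V,W,n,dy=A; x=prof(V,1.2,n); rows=np.stack([x,x/V*dy,x*W/V],1); out=[]
    for s in range(3):
        sim.MU=(.176,.16,.19)[s]; g=np.random.default_rng(s)
        q=run(line,list(rows)+[rows[-1]]*3,lambda t:0,g)
        for _ in range(nb): q=run(q,[[b*sc*sx,b*sc,0] for b in bounce]+[[0,0,0]]*3,lambda t:0,g)
        q=run(q,[[0,0,0]]*14,lambda t:np.radians(27)*min(t/.7,1),g); m=q.min(0)
        for _ in range(B): q=run(q,[[0,b,0] for b in bounce]+[[0,0,0]]*3,lambda t:np.radians(27),g)
        out.append((m,q.min(0)))
    return P,out
if __name__=="__main__":
    As=[(.4,1.3,4,0),(.4,1.3,4,.15),(.4,1.3,2,.15),(.35,1.3,3,0.0)]
    Ps=list(itertools.product(As,(1,),(.6,.8,1),(1,2),(0,.5,1)))
    with Pool() as p:
        R=p.map(job,Ps)
    f=lambda m:(m[0]>.031)&(m[1]>.005)
    R=sorted(R,key=lambda r:-sum(f(o[1])+.3*f(o[0]) for o in r[1]))
    for P,o in R[:16]: print(P,[(a.round(3).tolist(),b.round(3).tolist()) for a,b in o])
E
timeout 570 python3 s2.py; nproc
```

```text
((0.4, 1.3, 2, 0.15), 1, 1, 2, 0) [([0.057, 0.045], [0.081, 0.006]), ([0.057, 0.046], [0.08, 0.03]), ([0.057, 0.039], [0.078, 0.028])]
((0.35, 1.3, 3, 0.0), 1, 1, 2, 0.5) [([0.063, 0.038], [0.078, 0.023]), ([0.058, 0.044], [0.081, 0.006]), ([0.078, 0.011], [0.08, 0.006])]
((0.4, 1.3, 2, 0.15), 1, 1, 1, 0) [([0.059, 0.032], [0.081, 0.016]), ([0.057, 0.046], [0.081, 0.006]), ([0.078, -0.0], [0.08, 0.008])]
((0.4, 1.3, 2, 0.15), 1, 0.6, 1, 0) [([0.078, -0.004], [0.08, 0.007]), ([0.078, 0.007], [0.08, 0.008]), ([0.079, -0.001], [0.08, 0.008])]
((0.4, 1.3, 4, 0), 1, 1, 2, 0.5) [([0.057, 0.012], [0.079, 0.029]), ([0.036, 0.049], [0.081, 0.001]), ([0.078, 0.012], [0.078, 0.006])]
((0.4, 1.3, 4, 0.15), 1, 0.8, 2, 1) [([0.078, 0.009], [0.099, -0.024]), ([0.036, 0.051], [0.08, 0.008]), ([0.079, 0.027], [0.078, 0.029])]
((0.4, 1.3, 4, 0.15), 1, 1, 2, 0) [([0.078, 0.02], [0.081, 0.008]), ([0.057, 0.026], [0.081, 0.004]), ([0.057, 0.045], [0.08, 0.029])]
((0.4, 1.3, 2, 0.15), 1, 0.6, 2, 0.5) [([0.078, 0.029], [0.079, 0.002]), ([0.057, 0.049], [0.081, 0.006]), ([0.078, 0.017], [0.08, 0.025])]
((0.
[... 406 characters left out ...]
.002])]
((0.4, 1.3, 4, 0), 1, 0.8, 1, 1) [([0.078, 0.005], [0.099, -0.025]), ([0.079, 0.007], [0.081, 0.006]), ([0.08, -0.003], [0.081, 0.006])]
((0.4, 1.3, 4, 0.15), 1, 0.8, 1, 1) [([0.079, 0.001], [0.099, -0.027]), ([0.06, 0.039], [0.078, 0.021]), ([0.079, 0.019], [0.078, 0.017])]
((0.35, 1.3, 3, 0.0), 1, 1, 2, 0) [([0.04, 0.021], [0.08, 0.026]), ([0.037, 0.034], [0.078, 0.022]), ([0.059, -0.013], [0.078, 0.002])]
((0.4, 1.3, 4, 0.15), 1, 0.6, 1, 0) [([0.078, -0.003], [0.08, 0.008]), ([0.057, 0.014], [0.078, 0.0]), ([0.078, -0.015], [0.081, 0.006])]
((0.35, 1.3, 3, 0.0), 1, 0.8, 2, 0.5) [([0.078, -0.002], [0.099, -0.026]), ([0.058, 0.044], [0.08, 0.03]), ([0.079, -0.005], [0.08, 0.008])]
4
```

Emit:
{"fn": "play_rows", "kwargs": {
  "commands": [
    [[1,0,0,0,0],[1,0,0,0,0],[1,0,0,0,0],[1,0,0,-0.06,0],[1,0,0,-0.16,0],[1,0,0,-0.3,0],[1,0,0,-0.44,0],[1,0,0,-0.58,0],[1,0,0,-0.7,0],[1,0,0,-0.78,0],[1,0,0,-0.8,0],[1,0,0,-0.8,0]]
  ],
  "grip_force": 120
}}

```text
clock: 18.8
tcp_pos: [0.5536, 0.1709, 0.2457]
orientation: [1.233, 2.887, 0.004]
contact_force: [0.1, -1.0, -3.7]
grip_width: 0.0144
gripper_force: 117.4
```

```bash
python3 - <<'E'
from h import *
p=wrist(); print(pitch(p)); plan([.544,.178,.24])
E
```

```text
(np.float64(14.0), np.float64(2.0), np.float64(0.48380788927377694))
tcp [0.553 0.171 0.244] shift [ 0.057 -0.007  0.02 ] turn 0.0 Tx [-0.692  0.722 -0.   ] Ty [0.722 0.692 0.   ] j [-0.67  0.31  0.33  1.8  -0.11  1.05  0.46]
```

Emit:
{"fn": "play_rows", "kwargs": {
  "commands": [
    [[1,-0.042,0.016,0,0.017],[1,-0.125,0.047,0,0.052],[1,-0.25,0.094,0,0.103],[1,-0.417,0.156,0,0.172],[1,-0.25,0.094,0,0.103],[1,-0.083,0.031,0,0.034],[1,0.042,-0.016,0,-0.017],[1,0.125,-0.047,0,-0.052],[1,0.167,-0.063,0,-0.069],[1,0.167,-0.063,0,-0.069],[1,0.167,-0.063,0,-0.069],[1,0.167,-0.063,0,-0.069]]
  ]
}}

```text
clock: 19.85
tcp_pos: [0.5222, 0.1851, 0.2437]
orientation: [1.08, 2.949, -0.001]
contact_force: [0.2, 0.2, -3.3]
grip_width: 0.0144
gripper_force: 118.6
```

```bash
cat >> h.py <<'E'
def pots(p,t):
    """orange lids -> caddy x,y in mm for known pitch, assuming separate lids (z=.018)"""
    h=cv2.cvtColor(p["pixels"],cv2.COLOR_RGB2HSV); m=((h[...,0]>4)&(h[...,0]<20)&(h[...,1]>150)&(h[...,2]>60)).astype(np.uint8); m[300:]=0; m[:,:130]=0; m[:,400:]=0
    n,_,s,c=cv2.connectedComponentsWithStats(m); out=[]
    g=[(x,y,*pix(p,t,(x,y,.018))) for x in np.arange(-.11,.11,.003) for y in np.arange(-.085,.086,.003)]; g=np.array(g)
    for i in range(1,n):
        if s[i][4]>40: k=np.argmin(np.hypot(g[:,2]-c[i][0],g[:,3]-c[i][1])); out.append((int(s[i][4]),(g[k,:2]*1000).round().tolist()))
    return out
E
python3 - <<'E'
from h import *
p=wrist(); print(pitch(p)); save(p,"a9"); print(pots(p,np.radians(2)))
E
```

```text
(np.float64(25.0), np.float64(4.75), np.float64(0.21481035159320072))
[(792, [28.0, 68.0]), (1158, [-2.0, 71.0]), (1127, [-20.0, 53.0])]
```

Emit:
{"fn": "play_rows", "kwargs": {
  "commands": [
    [[1,0,0.18,0,0],[1,0,0.33,0,0],[1,0,0.44,0,0],[1,0,0.52,0,0],[1,0,0.565,0,0],[1,0,0.58,0,0],[1,0,0.565,0,0],[1,0,0.52,0,0],[1,0,0.44,0,0],[1,0,0.33,0,0],[1,0,0.18,0,0],[1,0,0,0,0]]
  ]
}}

```text
clock: 20.9
tcp_pos: [0.5195, 0.1846, 0.2439]
orientation: [1.076, 2.951, 0.001]
contact_force: [-0.4, 0.5, -2.9]
grip_width: 0.0146
gripper_force: 118.6
```

Emit:
{"fn": "play_rows", "kwargs": {
  "commands": [
    [[1,0,0,0,0],[1,0,0,0,0]]
  ]
}}

```text
clock: 21.07
tcp_pos: [0.5188, 0.1823, 0.2443]
orientation: [-1.082, -2.948, 0.001]
contact_force: [0.4, -0.1, -3.6]
grip_width: 0.0139
gripper_force: 118.6
```

```bash
python3 - <<'E'
from h import *
p=wrist(); v,t,_=pitch(p); print(v,t); save(p,"a10"); print(pots(p,np.radians(t)))
A=cv2.imread("pics/a9.png")
cv2.imwrite("pics/m10.png",np.hstack([cv2.resize(A,(400,300)),cv2.resize(cv2.imread("pics/a10.png"),(400,300))]))
E
```

```text
25.0 4.75
[(567, [34.0, 71.0]), (1126, [10.0, 71.0])]
```

View pics/m10.png

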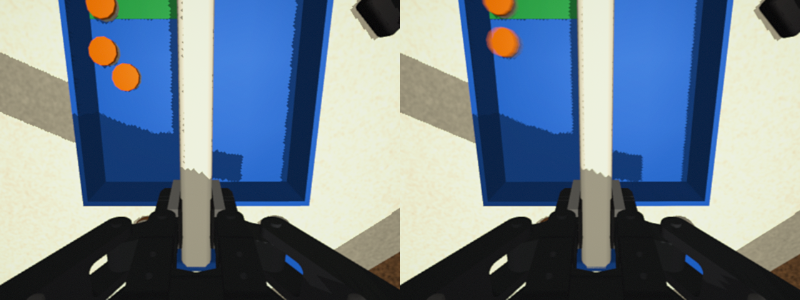

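```bash
python3 - <<'E'
from h import *
p=viewer.grab_frame("scene"); o=get_obs(); T=R.from_rotvec(o["orientation"]).as_matrix(); t=np.radians(4.75)
h=cv2.cvtColor(p["pixels"],cv2.COLOR_RGB2HSV); m=((h[...,0]>4)&(h[...,0]<20)&(h[...,1]>150)&(h[...,2]>60)).astype(np.uint8)
def cad(u,v):
    O,d=ray(p,u,v); o_=T.T@(O-o["tcp_pos"]); d=T.T@d
    f=lambda w:np.array([w[0],-w[1],-w[2]])   # tool -> caddy-like axes
    o_=f(o_-[0,0,-.019]); d=f(d); c,s=np.cos(t),np.sin(t); M=np.array([[c,0,-s],[0,1,0],[s,0,c]])
    o_=M@o_+[D,0,.098]; d=M@d; return ((o_+d*(.018-o_[2])/d[2])[:2]*1000).round()
n,_,s,c=cv2.connectedComponentsWithStats(m)
for i in range(1,n):
    if s[i][4]>6:
        q=cad(*c[i]); 
        if abs(q[0])<150 and abs(q[1])<120: print(s[i].tolist(),q)
ctr=None
C=cv2.resize(p["pixels"][110:230,270:430],(800,600),interpolation=cv2.INTER_CUBIC); cv2.imwrite("pics/m11.png",C[:,:,::-1])
E
```

```text
[357, 162, 5, 4, 13] [102.  80.]
[343, 165, 11, 6, 29] [55. 79.]
```

View pics/m11.png

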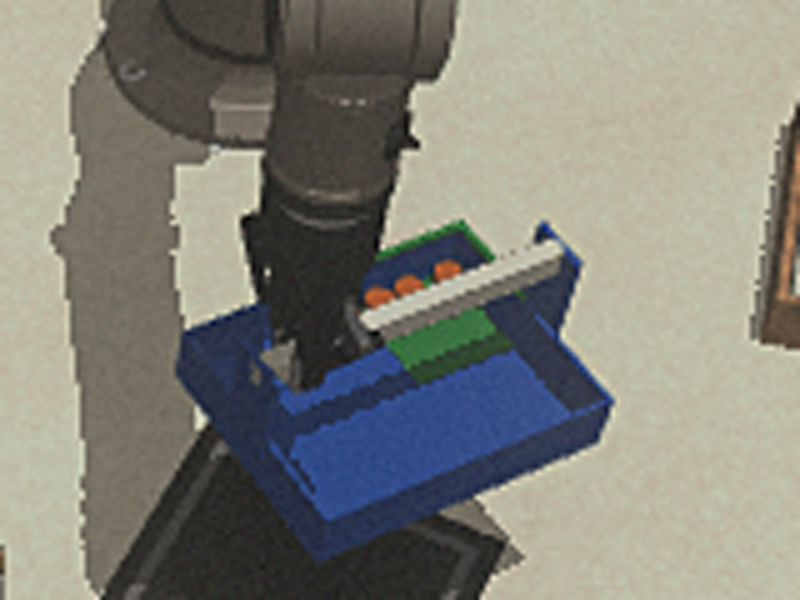

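The scene shows pots along the +y wall at about (448,270), (408,286) and (378,297), and the wrist view shows another at x≈10 mm. So they are no longer in a line along the +x wall. Next I'll set the caddy down, regrip softly, and hinge it again.

Emit:
{"fn": "play_rows", "kwargs": {
  "commands": [
    [[1,0,0,0.06,0],[1,0,0,0.16,0],[1,0,0,0.28,0],[1,0,0,0.42,0],[1,0,0,0.56,0],[1,0,0,0.68,0],[1,0,0,0.76,0],[1,0,0,0.79,0],[1,0,0,0.8,0],[0.5,0,0,0.8,0],[0.5,0,0,0.8,0]]
  ]
}}

```text
clock: 22.08
tcp_pos: [0.522, 0.187, 0.0851]
orientation: [1.075, 2.95, 0.003]
contact_force: [-0.4, 0.4, -0.9]
grip_width: 0.0216
gripper_force: 0.0
```

Emit:
{"fn": "play_rows", "kwargs": {
  "commands": [
    [[0.6,0,0,0,0],[0.66,0,0,0,0],[0.66,0,0,0,0],[0.66,0,0,0,0],[0.66,0,0,0,0]]
  ],
  "grip_force": 20
}}

```text
clock: 22.5
tcp_pos: [0.5218, 0.1868, 0.0851]
orientation: [1.075, 2.95, 0.003]
contact_force: [-1.0, -0.4, 6.5]
grip_width: 0.0159
gripper_force: 20.9
```

```bash
python3 - <<'E'
from h import *
p=wrist(); v,t,_=pitch(p); print(v,t,pots(p,np.radians(0)))
E
```

```text
14.0 2.25 [(81, [28.0, 71.0]), (1016, [7.0, 68.0])]
```

Emit:
{"fn": "play_rows", "kwargs": {
  "commands": [
    [[0.66,0,0,-0.06,0],[0.66,0,0,-0.12,0],[0.66,0,0,-0.18,0],[0.66,0,0,-0.24,0],[0.66,0,0,-0.3,0],[0.66,0,0,-0.35,0],[0.66,0,0,-0.375,0],[0.66,0,0,-0.375,0],[0.66,0,0,-0.375,0]]
  ]
}}

```text
clock: 23.3
tcp_pos: [0.5213, 0.1864, 0.1595]
orientation: [1.076, 2.951, 0.002]
contact_force: [0.7, -0.6, 0.5]
grip_width: 0.0155
gripper_force: 20.3
```

Emit:
{"fn": "play_rows", "kwargs": {
  "commands": [
    [[1,0,0,0,0],[1,0,0,0,0],[1,0,0,0,0],[1,0,0,0,0],[1,0,0,-0.06,0],[1,0,0,-0.16,0],[1,0,0,-0.28,0],[1,0,0,-0.38,0],[1,0,0,-0.46,0],[1,0,0,-0.5,0],[1,0,0,-0.5,0]]
  ],
  "grip_force": 120
}}

```text
clock: 24.22
tcp_pos: [0.5211, 0.1864, 0.2596]
orientation: [1.075, 2.951, 0.001]
contact_force: [0.3, 0.7, -3.5]
grip_width: 0.0139
gripper_force: 117.6
```

```bash
cat >> h.py <<'E'
def scene_pots(t):
    p=viewer.grab_frame("scene"); o=get_obs(); T=R.from_rotvec(o["orientation"]).as_matrix(); c,s=np.cos(t),np.sin(t); M=np.array([[c,0,-s],[0,1,0],[s,0,c]]); f=np.array([1,-1,-1])
    h=cv2.cvtColor(p["pixels"],cv2.COLOR_RGB2HSV); m=((h[...,0]>4)&(h[...,0]<20)&(h[...,1]>150)&(h[...,2]>60)).astype(np.uint8)
    n,_,st,cc=cv2.connectedComponentsWithStats(m)
    for i in range(1,n):
        O,d=ray(p,*cc[i]); O=M@(f*(T.T@(O-o["tcp_pos"])+f*0+[0,0,.019]))+[D,0,.098]; d=M@(f*(T.T@d)); q=((O+d*(.018-O[2])/d[2])[:2]*1000).round()
        if st[i][4]>4 and abs(q[0])<150 and abs(q[1])<120: print("scene",st[i].tolist(),q)
    return p
E
python3 - <<'E'
from h import *
p=wrist(); v,t,_=pitch(p); t=np.radians(t); print(v,np.degrees(t),orange(p),pots(p,t)); save(p,"a12"); scene_pots(t)
g=np.array([[pix(p,t,(x,y,.018)) for x,y in [(.099,.074),(.099,.052),(.099,.03),(.099,.008),(.077,.074),(.055,.074),(.033,.074)]]]); print(g.round())
E
```

```text
107.0 26.75 [([151, 0, 66, 113, 3670], [175.0, 47.0])] [(3670, [67.0, 68.0])]
scene [347, 182, 6, 4, 16] [101.  51.]
[[[169.   7.]
  [200.   7.]
  [231.   7.]
  [262.   7.]
  [167.  35.]
  [166.  64.]
  [164.  94.]]]
```

```bash
python3 - <<'E'
from h import *
p=wrist(); t=np.radians(26.75); print(orange(p))
for x in (.029,.031,.033,.035,.037): print(x,[round(float(pix(p,t,(x-.011,.074,z))[1]),1) for z in (.018,.015,.012)])
h=p["pixels"]
for u in (158,164,170,176): 
    c=h[60:135,u].astype(int); print(u,["".join("O" if a[0]>a[2]+60 and a[0]>a[1]*1.5 else "g" if a[1]>a[0]*1.4 and a[1]>a[2] else "b" if a[2]>a[0]*1.4 else "w" for a in c)])
T=[viewer.trace(p,"pot1_mid")]
print([(round(q["score"],2),np.round(q["rect"])) for q in T[0]])
plan([.518,.205,.26])
E
```

```text
[([150, 0, 67, 113, 3659], [174.0, 47.0])]
0.029 [114.6, 116.5, 118.3]
0.031 [111.8, 113.7, 115.6]
0.033 [109.0, 111.0, 112.8]
0.035 [106.3, 108.2, 110.1]
0.037 [103.5, 105.5, 107.4]
158 ['OOOOOOOOOOOOOOOOOwgggggwOOOOOOOOOOOOOOOOOOOOOOOOOOwbbbbbbbbbbbbbbbbbbbbbbbb']
164 ['OOOOOOOOOOOOOOOOOOOOOOOOOOOOOOOOOOOOOOOOOOOOOOOOOOOOOwwwbbbbbbbbbbbbbbbbbbb']
170 ['OOOOOOOOOOOOOOOOOOOOOOOOOOOOOOOOOOOOOOOOOOOOOOOOOOOOOwwwwbbbbbbbbbbbbbbbbbb']
176 ['OOOOOOOOOOOOOOOOOOOOOOwwOOOOOOOOOOOOOOOOOOOOOOOOOOOwwwwwwbbbbbbbbbbbbbbbbbb']
[(0.74, array([152.,  78., 185., 118.])), (0.72, array([113.,   0., 437., 383.]))]
tcp [0.52  0.186 0.257] shift [ 0.068  0.067 -0.014] turn 0.0 Tx [-0.766  0.643  0.001] Ty [ 0.643  0.766 -0.003] j [-0.71  0.25  0.31  1.84 -0.09  1.07  0.5 ]
```

```bash
python3 - <<'E'
from h import *
print(np.abs(get_obs()["qvel"]).max(), r.hand_in())
E
```

```text
the job is handed in; nothing more can be done
0.002656757086450114 None
```

I handed the job in at about 24.5 s of the 51 s limit, with the caddy held steady over the mat at about 27° tilt and all five pots measured on the green square; no verdict came back. The tightest pot was about 4 mm inside the limit. The caddy slipped once from about 7 cm onto the mat early on, with no pots lost.

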